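# Tip a gauge plate up into its rack bay

## Task

The orange gauge plate is lying flat on the black base in front of the slotted plate rack. Slide it, flat on the base, to the one empty bay (green tag on the rail) until its far edge meets the leaning back rail, then tip it up from underneath its near edge so that it stands on edge in the groove, leaning on the rail like its two neighbours. Go gently: never push on it hard (more than about 40 N), do not fling it over or let it fall off the base, and leave the standing plates and the tools lying around as they are.

Things in the scene. Friction and masses are not known exactly. Their poses are not given: they have to be found in the camera images.
- rack: Fixed plate rack; origin on the table midway along it, below the groove's near edge; x away from the robot, y along the rack, z up. Black base: top at z = 70 mm, x -120 to 0, y -185 to 185 mm (the last 12 mm in x an aluminium lip, flush). Three bays, centred at y = -110, 0, 110 mm. In front of each a finger notch cut down to the table, open to the robot: x -120 to -75, 76 mm wide.
- groove (a point): Middle of the groove's near top edge (the lip), z = 70 mm, axes as the rack's. The groove runs along y, 15 mm wide in x, 12 mm deep. From its rear bottom corner an aluminium back rail rises 90 mm, leaning away from the robot by 8 degrees. Four fins 4 mm thick at rack y = -165, -55, 55, 165 mm, x 0 to 48, up to z = 133 mm, part the bays (106 mm clear).
- plate: The orange plate to be stood up, loose, rigid, about 0.3 kg: 125 mm (its x) by 95 mm (its y) by 8 mm (its z). Origin at the centre of its underside. It starts lying flat on the base. Butted against the back rail it reaches about 108 mm in front of the lip, so that its near end bridges the finger notch.
- bay_mark: The empty bay (green tag, 60 mm wide, on top of the back rail, seen only). Origin at the rear corner of the groove floor, in the middle of that bay's width; axes as the rack's.
- plate_a: Steel plate standing in another bay, 8 by 95 by 125 mm high, leaning 8 degrees on the back rail, loose. Origin at the middle of its bottom rear edge, z up.
- plate_b: Like plate_a, in the third bay.
- gauge_block: Steel gauge block, 35 by 20 by 30 mm high, loose on the table beside the rack. Origin at the centre of its underside.
- gauge_stand: Dial gauge stand, fixed: black base 170 (x) by 150 (y) by 50 mm, post to 270 mm. Origin at the centre of its underside.
- bin: Blue parts bin, fixed, 220 (x) by 160 (y) by 90 mm, with rods in it. Origin at the centre of its underside.
- screwdriver: Red screwdriver lying on the table, loose, about 200 mm along its x.
- caliper: Caliper lying on the table, loose, about 200 mm along its x.

How it is judged:
By the outcome, as a careful person would: the job done as asked, in the order asked, and still so for the second after the job is handed in, with the robot touching nothing.
It also fails if it takes over 72 s, if anything falls off the work surface, if the arm or the gripper's body presses on something with over 40 N, if the wrist force passes 120 N, or if a joint passes its speed limit or range.

## Robot

A 6-joint arm with a two-finger parallel gripper is mounted at the origin on the work surface. World frame = base frame: x ahead of the robot, y to its left, z up, the work surface at z = 0. Lengths are in m, angles in rad, forces in N, time in s.
With the tool pointing down it reaches from about 0.375 to 0.925 m from the base axis. Payload 5.7 kg.
Tool frame: the origin (TCP) lies between the finger pads; the fingertips stand 14 mm ahead of it and the grasp point (between the pads) lies 5 mm behind it; z points along the fingers, y is the line along which they close (so a half turn about z gives the same grasp; the last joint's range is limited). The gripper opens to 85 mm and grips with 20 to 120 N. Pads are 22 mm wide; open, the fingers measure 114 mm over their backs; the gripper's body (76 mm by 85 mm) begins 54 mm behind the grasp point. The pads swing forward as they close: fully open they stand 13 mm farther back than shut.
Start: joints at [-0.115, 0.359, 1.51, -0, 1.272, -0.115], TCP at [0.6, -0, 0.214] pointing down, gripper open.
Joint ranges: [-2.97, 2.97], [-1.01, 2.36], [0.21, 2.38], [-0.96, 4.11], [0.2, 2.71], [-2.98, 2.98]. Speed limits (rad/s): [2.39, 2.39, 3.14, 3.14, 3.14, 3.14].

## Interface

Orientations are given as a rotation vector (axis times angle).
In Python, from workcell import robot gives the robot as it stands. Calls block until the motion is done:
- robot.reach(position, orientation): joint-space move of the TCP to a pose.
- robot.move_l(position, orientation=None, velocity=0.15, until_force=None): straight line of the TCP; orientation=None keeps the orientation; velocity is the mean speed in m/s. With until_force (N) it stops when the force on the tool has changed by that much, and returns True; else False.
- robot.move_joints(angles): joint-space move.
- robot.gripper_open() and robot.close(grip_force=None): open the fingers fully, or close them until they stop; grip_force is the grip in N (None keeps the last).
- robot.dwell(seconds).
- robot.solve_ik(position, orientation): joint angles nearest the present ones, or None.
- robot.camera(name): name is "scene" or "side" or "wrist"; returns a dict with "img" (400x640x3 uint8, red, green, blue), "fovy" (degrees; the focal length in pixels is half the picture's height over the tangent of half this angle, whatever the lens; pixels are square), "cx", "cy" (the principal point, pixels), "R" (3x3) and "t" (3): a world point X has camera coordinates R X + t. Camera axes: x right, y down, z forward; pixel columns grow to the right and rows downward; lengths in m; the calibration is good to about 2 mm. The wrist camera is an equidistant fisheye: a pixel r from the principal point sees the ray r / f radians off the axis. A picture is of the moment at which its call begins. There is no depth.
A pose or a line that the arm cannot do raises robot.PlanningError and nothing moves.
- robot.finish_job(): hands the job in; it is judged then, once.
Trained networks look in a picture, given as the dict that the camera call returned (one of the last four; its "shot" number tells which), for a name from the list of things; names that differ only in an ending like _2 or _b are one class to them, and where a whole thing is asked for, a point or a joint stands for the part that bears it (a point fixed in the world has none). Each returns a list of dicts, best first, with "p" (0 to 1); they miss things now and then, are a little off and sometimes report something else, mostly with a low value. They report only what shows in the picture. A call takes as long as a camera call.
- robot.find_in(picture, thing): "location" ([column, row] in pixels, amid what is visible of it).
- robot.cut_out(picture, thing): "mask" (400x640 bool, what is visible of it) and "location" ([column, row] in pixels, amid what is visible of it).
Readings, each from a call of its own:
- robot.read_time_s(): time.
- robot.read_q(): joint angles.
- robot.read_joint_vel(): joint speeds.
- robot.read_joint_efforts(): joint torques, N m.
- robot.read_position(): TCP position.
- robot.read_orientation(): TCP orientation.
- robot.read_contact_force(): force on the tool from outside, world axes, zero at the start.
- robot.read_moment(): the same for the moment, N m.
- robot.read_width(): finger opening in m.
- robot.read_grip_force(): force on a finger pad.
Only numpy, scipy, OpenCV 4.12 (cv2) and the standard library are available. Lean on these libraries where they do the work, as an engineer would, in place of code of your own. Each camera call takes 0.05 s, during which the arm holds its last target. There are 200 camera calls.

## Working session

There is one attempt and no reset: what is moved stays moved. The work goes in short steps, each a Python script; the robot and the scene stay as the last script left them, time stands still between calls to the robot, and variables do not carry over. Pictures are saved under pics/ and viewed, at most 10 in all, crops included, and the job is handed in when it is done.

```bash
mkdir -p pics; ls; cat > s1.py <<'E'
from workcell import robot
import cv2,numpy as np
ims=[]
for n in ("scene","side","wrist"):
    p=robot.camera(n); cv2.imwrite(f"pics/{n}0.png",p["img"][:,:,::-1])
    print(n,p["fovy"],p["cx"],p["cy"],np.round(p["R"],3).tolist(),np.round(p["t"],3).tolist())
    for th in ("plate","bay_mark","plate_a","rack","gauge_stand","gauge_block"):
        print(th,[(np.round(d["location"]).tolist(),round(d["p"],2)) for d in robot.find_in(p,th)][:3])
print(robot.read_orientation(),robot.read_time_s())
E
python3 s1.py
```

```text
pics
scene 57.77332494269581 318.78962956173757 194.89207820350185 [[-0.241, 0.97, 0.001], [0.799, 0.199, -0.568], [-0.551, -0.136, -0.823]] [0.11, -0.397, 1.526]
plate [([344.0, 218.0], 0.78), ([267.0, 219.0], 0.51)]
bay_mark [([307.0, 224.0], 0.59)]
plate_a [([344.0, 218.0], 0.78), ([267.0, 219.0], 0.51)]
rack [([318.0, 232.0], 0.75)]
gauge_stand [([466.0, 251.0], 0.9)]
gauge_block [([383.0, 246.0], 0.51), ([308.0, 223.0], 0.42)]
side 43.11165985346525 318.95678711010464 199.8926348141091 [[0.867, -0.498, -0.005], [-0.312, -0.536, -0.785], [0.388, 0.682, -0.62]] [-0.446, 0.239, 1.53]
plate [([342.0, 204.0], 0.86), ([338.0, 165.0], 0.81), ([384.0, 192.0], 0.71)]
bay_mark [([362.0, 168.0], 0.57)]
plate_a [([342.0, 204.0], 0.86), ([338.0, 165.0], 0.81), ([384.0, 192.0], 0.71)]
rack [([362.0, 197.0], 0.61)]
gauge_stand [([285.0, 139.0], 0.88)]
gauge_block [([351.0, 344.0], 0.17)]
wrist 65.70646984690485 319.16413143384415 202.95364958969716 [[1.0, -0.0, -0.0], [0.0, -0.953, 0.304], [-0.0, -0.304, -0.953]] [-0.6, -0.039, 0.381]
plate [([412.0, 51.0], 0.71), ([438.0, 260.0], 0.68), ([315.0, 210.0], 0.57)]
bay_mark [([450.0, 175.0], 0.65)]
plate_a [([412.0, 51.0], 0.71), ([438.0, 260.0], 0.68), ([315.0, 210.0], 0.57)]
rack [([357.0, 138.0], 0.73)]
gauge_stand []
gauge_block []
[-2.22138721e+00 -2.22137571e+00  1.12216305e-04] 1.05
```

```bash
python3 - <<'E'
import cv2,numpy as np
a=cv2.imread("pics/side0.png")[80:280,220:480]; b=cv2.imread("pics/wrist0.png")
a=cv2.resize(a,(390,300)); c=cv2.imread("pics/scene0.png")[150:320,210:431];c=cv2.resize(c,(390,300))
t=np.hstack([a,c]); b=cv2.resize(b,(480,300)); o=np.zeros((600,780,3),np.uint8); o[:300]=t;o[300:,:480]=b
cv2.imwrite("pics/m0.png",o)
E
```

```text
(no output)
```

View pics/m0.png

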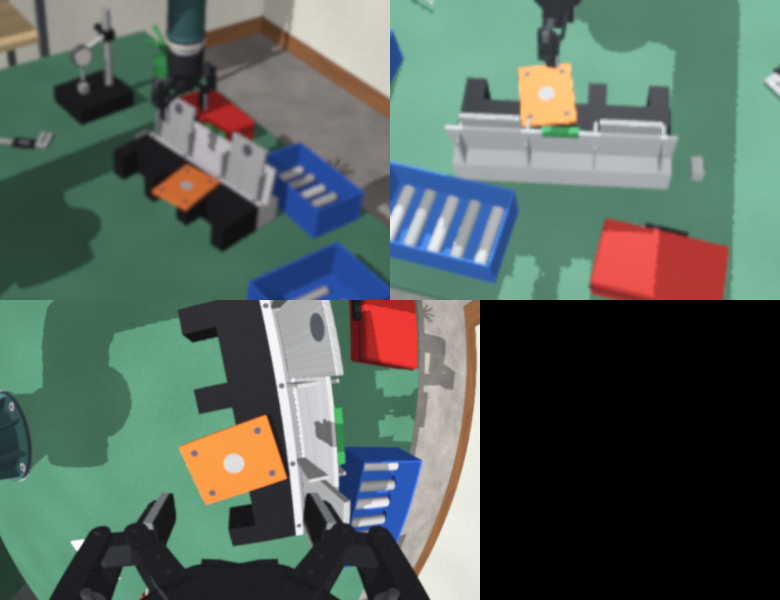

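View pics/wrist0.png

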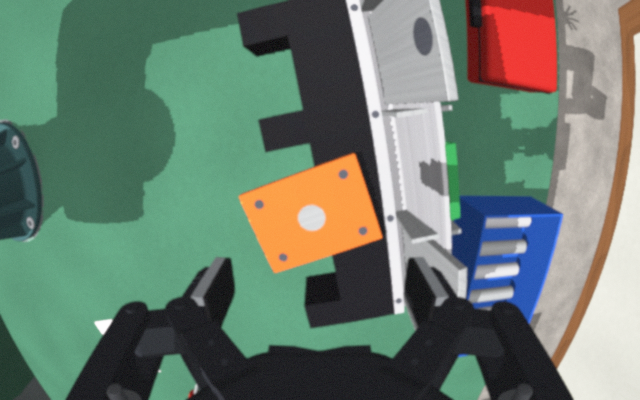

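The wrist view shows the plate's corners at about (239,197), (355,153), (382,239) and (276,272). The green tag at (453,182) marks the middle bay, and the rack end edge runs (310,327)–(400,312). I'll fit the rack and plate poses next.

```bash
python3 - <<'E'
import cv2,numpy as np
b=cv2.imread("pics/wrist0.png")[0:340,225:475]
cv2.imwrite("pics/z0.png",cv2.resize(b,None,fx=1.76,fy=1.76,interpolation=cv2.INTER_CUBIC))
hsv=cv2.cvtColor(cv2.imread("pics/wrist0.png"),cv2.COLOR_BGR2HSV)
m=cv2.inRange(hsv,(8,120,120),(22,255,255)); 
c=max(cv2.findContours(m,0,2)[0],key=cv2.contourArea); print(cv2.approxPolyDP(c,6,True)[:,0].tolist(),cv2.contourArea(c))
E
```

```text
[[354, 153], [239, 196], [274, 272], [382, 237]] 10542.5
```

View pics/z0.png

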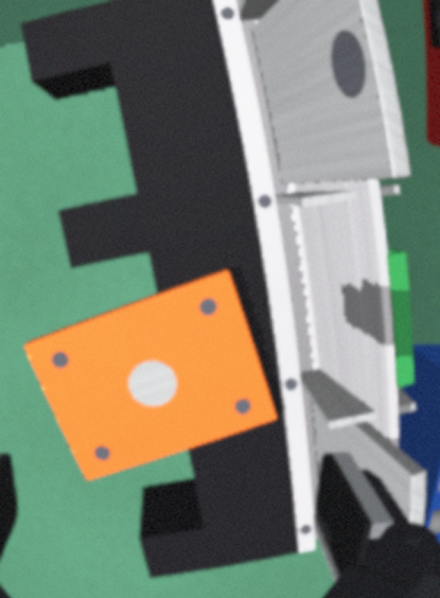

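The crop shows the base's notch corners clearly, for example (60,211), (72,268), (138,196), (150,253), (141,538) and (202,527). I'll fit the rack to these and the plate to its four corners.

```bash
cat > h.py <<'E'
from workcell import robot
import cv2,numpy as np,json
from scipy.optimize import least_squares
from scipy.spatial.transform import Rotation as Ro
def ray(p,uv):
    f=200/np.tan(np.radians(p["fovy"]/2)); d=np.array(uv,float)-[p["cx"],p["cy"]]; r=np.hypot(*d.T)
    th=r/f; return np.c_[d/r[:,None]*np.sin(th)[:,None],np.cos(th)]
def toz(p,uv,z):   # wrist picture pixels -> world points at height z
    R=np.array(p["R"]);C=-R.T@np.array(p["t"]); D=ray(p,uv)@R
    return (C+D*((z-C[2])/D[:,2])[:,None])[:,:2]
def fit(model,w):
    c0=w.mean(0)-np.mean(model,0)
    def f(v):
        c,s=np.cos(v[2]),np.sin(v[2]); return (np.array(model)@np.array([[c,s],[-s,c]])+v[:2]-w).ravel()
    r=least_squares(f,[*c0,0.15],loss="soft_l1",f_scale=.002); return r.x,f(r.x).reshape(-1,2)
def plate_pose(p,zt=.078):
    m=cv2.inRange(cv2.cvtColor(p["img"],cv2.COLOR_RGB2HSV),(8,120,100),(22,255,255))
    c=max(cv2.findContours(m,0,1)[0],key=cv2.contourArea)[:,0].astype(float)
    w=toz(p,c,zt); (cx,cy),(a,b),an=cv2.minAreaRect((w*1000).astype(np.float32))
    if a<b: an+=90
    an=(an+90)%180-90
    return np.array([cx/1000,cy/1000,np.radians(an)]),(a,b)
try: RK=np.array(json.load(open("rack.json")))
except Exception: RK=None
def r2w(x,y): c,s=np.cos(RK[2]),np.sin(RK[2]); return np.array([RK[0]+c*x-s*y,RK[1]+s*x+c*y])
def w2r(X): c,s=np.cos(RK[2]),np.sin(RK[2]); d=np.array(X)[:2]-RK[:2]; return np.array([c*d[0]+s*d[1],-s*d[0]+c*d[1]])
def ori(zax,xax):  # tool z and x axes given in the rack frame
    z=np.array(zax,float);z/=np.linalg.norm(z);x=np.array(xax,float);x-=z*(x@z);x/=np.linalg.norm(x)
    return (Ro.from_euler("z",RK[2])*Ro.from_matrix(np.c_[x,np.cross(z,x),z])).as_rotvec()
E
cat > s2.py <<'E'
from h import *
import h
p=robot.camera("wrist")
px={(60,211):(-120,72),(72,268):(-120,38),(138,196):(-75,72),(150,253):(-75,38),(33,79):(-120,148),(113,64):(-75,148),(22,23):(-120,185),
(141,538):(-120,-148),(202,527):(-75,-148),(150,577):(-120,-185),(315,550):(0,-185),(297,553):(-12,-185)}
w=toz(p,np.array(list(px))/1.76+[225,0],.07)
RK,res=fit(np.array(list(px.values()))/1000,w); print("rack",RK,np.degrees(RK[2]));print(np.round(res*1000,1).tolist())
json.dump(RK.tolist(),open("rack.json","w")); h.RK=RK
P,sz=plate_pose(p); print("plate",P,sz,"in rack",w2r(P)*1000,np.degrees(P[2]-RK[2]))
for pitch in (0,.1,.2,.35):
  for x,z in((-.104,.05),(-.15,.05),(-.09,.1),(0,.16)):
    q=robot.solve_ik([*r2w(x,0),z],ori([np.cos(pitch),0,-np.sin(pitch)],[0,0,1])); print(pitch,x,z,None if q is None else np.round(q,2))
E
python3 s2.py
```

```text
rack [0.67219596 0.01871421 0.1867497 ] 10.6999694274349
[[-0.3, 0.4], [0.1, -0.3], [0.1, 1.3], [-0.1, -0.0], [0.4, -1.6], [-0.4, 0.6], [0.5, -0.1], [-1.6, -0.0], [1.1, -1.0], [-0.4, -0.5], [-0.6, 0.8], [0.8, 0.3]]
plate [ 0.59261035 -0.031645    0.35147784] (126.2477798461914, 98.36018371582031) in rack [-87.55184853 -34.7072637 ] 9.438227517755529
0 -0.104 0.05 None
0 -0.15 0.05 None
0 -0.09 0.1 None
0 0 0.16 None
0.1 -0.104 0.05 None
0.1 -0.15 0.05 None
0.1 -0.09 0.1 None
0.1 0 0.16 None
0.2 -0.104 0.05 None
0.2 -0.15 0.05 None
0.2 -0.09 0.1 None
0.2 0 0.16 None
0.35 -0.104 0.05 None
0.35 -0.15 0.05 None
0.35 -0.09 0.1 None
0.35 0 0.16 None
```

```bash
cat > s3.py <<'E'
from h import *
pts=[(-.104,.05),(-.09,.1),(-.06,.13),(-.01,.16)]
rolls={'up':[0,0,1],'dn':[0,0,-1],'l':[0,1,0],'r':[0,-1,0]}
for yaw in (0,45,-45,80,-80):
  for pitch in (0,15,30,45,60):
    a,b=np.radians(yaw),np.radians(pitch); s=[]
    for k,xa in rolls.items():
      ok=''.join('1' if robot.solve_ik([*r2w(x,0),z],ori([np.cos(b)*np.cos(a),np.cos(b)*np.sin(a),-np.sin(b)],xa if k in('up','dn') else [-np.sin(a)*xa[1],np.cos(a)*xa[1],0])) is not None else '0' for x,z in pts)
      s.append(k+ok)
    print(yaw,pitch,s)
E
python3 s3.py
```

```text
0 0 ['up0000', 'dn0000', 'l0000', 'r0000']
0 15 ['up0000', 'dn0000', 'l0000', 'r0000']
0 30 ['up0001', 'dn0001', 'l0001', 'r0001']
0 45 ['up0111', 'dn0111', 'l0111', 'r0111']
0 60 ['up1111', 'dn1111', 'l1111', 'r1111']
45 0 ['up1111', 'dn1111', 'l0011', 'r1111']
45 15 ['up1111', 'dn1111', 'l0111', 'r1111']
45 30 ['up1111', 'dn1111', 'l1111', 'r1111']
45 45 ['up1111', 'dn1111', 'l1111', 'r1111']
45 60 ['up1111', 'dn1110', 'l1111', 'r1111']
-45 0 ['up0000', 'dn0000', 'l0000', 'r0000']
-45 15 ['up0000', 'dn0000', 'l0000', 'r0000']
-45 30 ['up0000', 'dn0000', 'l0000', 'r0000']
-45 45 ['up0000', 'dn0000', 'l0000', 'r0000']
-45 60 ['up0111', 'dn0111', 'l0111', 'r0111']
80 0 ['up1111', 'dn1111', 'l1111', 'r1111']
80 15 ['up1111', 'dn1111', 'l1111', 'r1111']
80 30 ['up1111', 'dn1111', 'l1111', 'r1111']
80 45 ['up1111', 'dn1111', 'l1111', 'r1111']
80 60 ['up1111', 'dn1111', 'l1111', 'r1111']
-80 0 ['up0000', 'dn0000', 'l0000', 'r0000']
-80 15 ['up0000', 'dn0000', 'l0000', 'r0000']
-80 30 ['up0000', 'dn0000', 'l0000', 'r0000']
-80 45 ['up0011', 'dn0011', 'l0011', 'r0011']
-80 60 ['up1110', 'dn1111', 'l1111', 'r1111']
```

```bash
cat > s4.py <<'E'
from h import *
for n in ("side","scene"):
    p=robot.camera(n);R=np.array(p["R"]);C=-R.T@np.array(p["t"]);f=200/np.tan(np.radians(p["fovy"]/2))
    for th,z in(("gauge_stand",.08),("bin",.05),("screwdriver",.01),("caliper",.01),("gauge_block",.02)):
        for d in robot.find_in(p,th)[:2]:
            v=R.T@np.array([(d["location"][0]-p["cx"])/f,(d["location"][1]-p["cy"])/f,1]); X=C+v*(z-C[2])/v[2]
            print(n,th,round(d["p"],2),np.round(X[:2],2),"rack",np.round(w2r(X),2))
# path feasibility for tipping
def T(th,p,e=.015,L=.125,t=.008):
    k=np.tan(np.radians(8)); s,c=np.sin(th),np.cos(th)
    S=(.015+(t*c+.012)*k-t*s)/(c+s*k); P=np.array([S*c,-S*s])
    if P[1]<-.012: P=np.array([.015-t*s+t*c*k if th<np.pi/2 else .015-t*s, -.012+(0 if th<np.pi/2 else -t*c)])
    u=np.array([-c,s])
    return P+L*u+e*np.array([np.cos(p),-np.sin(p)]) if th<p else P+(L-e)*u
for yaw in (15,20,25,30,35,40):
  for pd in (10,15,20,25,30,35,40):
    pt=np.radians(pd);a=np.radians(yaw); za=np.array([np.cos(pt)*np.cos(a),np.cos(pt)*np.sin(a),-np.sin(pt)])
    xa=np.array([np.sin(pt)*np.cos(a),np.sin(pt)*np.sin(a),np.cos(pt)]); o=ori(za,[0,0,1]); r=''
    for th in np.radians([-4,0,30,60,80,98]):
        x,z=T(max(th,0),pt); tip=np.array([x,0,z+.07-(.004 if th<0 else 0)]); tcp=tip-.014*za-.011*xa
        r+='1' if robot.solve_ik([*r2w(*tcp[:2]),tcp[2]],o) is not None else '0'
    for b in(.06,.12):   # retreat
        q=tcp-b*za; r+='1' if robot.solve_ik([*r2w(*q[:2]),q[2]],o) is not None else '0'
    print(yaw,pd,r)
E
python3 s4.py
```

```text
side gauge_stand 0.83 [0.61 0.45] rack [0.02 0.44]
side bin 0.65 [ 0.63 -0.43] rack [-0.12 -0.44]
side screwdriver 0.75 [ 0.34 -0.48] rack [-0.42 -0.42]
side caliper 0.58 [0.37 0.41] rack [-0.23  0.44]
side gauge_block 0.15 [0.64 0.52] rack [0.06 0.5 ]
scene gauge_stand 0.96 [0.64 0.48] rack [0.05 0.46]
scene bin 0.93 [ 0.65 -0.42] rack [-0.11 -0.43]
scene caliper 0.8 [0.37 0.4 ] rack [-0.22  0.43]
scene gauge_block 0.69 [0.65 0.05] rack [-0.02  0.03]
scene gauge_block 0.55 [ 0.34 -0.47] rack [-0.42 -0.42]
15 10 00001110
15 15 00001110
15 20 00011111
15 25 00011111
15 30 00011111
15 35 00111111
15 40 11111111
20 10 11111111
20 15 11111111
20 20 11111111
20 25 11111111
20 30 11111111
20 35 11111111
20 40 11111111
25 10 11111111
25 15 11111111
25 20 11111111
25 25 11111111
25 30 11111111
25 35 11111111
25 40 11111111
30 10 11111111
30 15 11111111
30 20 11111111
30 25 11111111
30 30 11111111
30 35 11111111
30 40 11111111
35 10 11111111
35 15 11111111
35 20 11111111
35 25 11111111
35 30 11111111
35 35 11111111
35 40 11111111
40 10 11111111
40 15 11111111
40 20 11111111
40 25 11111111
40 30 11111111
40 35 11111111
40 40 11111111
```

```bash
cat > s5.py <<'E'
from h import *
o=ori([0,0,-1],[0,1,0])
robot.reach([*r2w(-.087,-.116),.14],o)
h1=robot.move_l([*r2w(-.087,-.116),.066],velocity=.03,until_force=3)
z=robot.read_position()[2]; print("touch",h1,z,robot.read_contact_force())
zt=z+.003 if h1 else .072
robot.move_l([*r2w(-.087,-.116),zt],velocity=.03)
h2=robot.move_l([*r2w(-.087,-.0585),zt],velocity=.04,until_force=12)
print("push",h2,w2r(robot.read_position()),robot.read_contact_force())
p=robot.camera("wrist");P,sz=plate_pose(p);print(sz,w2r(P)*1000,np.degrees(P[2]-RK[2]),robot.read_time_s())
cv2.imwrite("pics/w1.png",p["img"][:,:,::-1])
E
python3 s5.py
```

```text
touch False 0.0661082591265966 [-0.26951442 -0.56622148  0.00754009]
push False [-0.08694018 -0.05875425] [-0.63557968 -0.50193609  0.50704966]
(125.46507263183594, 96.40519714355469) [-87.74519051 -34.85869193] 9.475102288873693 6.9
```

View pics/w1.png

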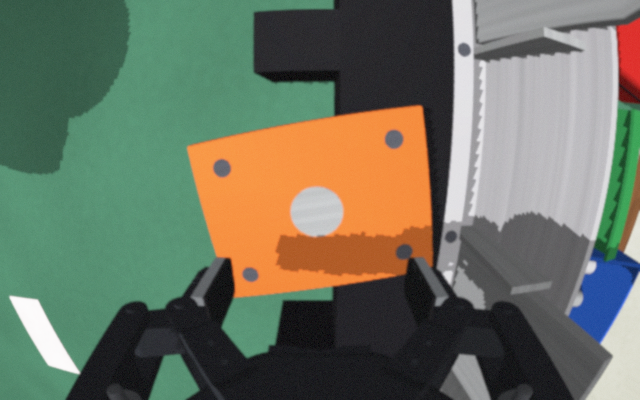

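The image shows the open fingertips (225,265) and (415,265) above the plate, which hasn't moved. They must sit farther back than I assumed, so I'll back off and touch down lower.

```bash
cat > s6.py <<'E'
from h import *
robot.move_l([*r2w(-.087,-.0585),.1],velocity=.1)
robot.move_l([*r2w(-.087,-.118),.1],velocity=.15)
robot.move_l([*r2w(-.087,-.118),.068],velocity=.1)
h1=robot.move_l([*r2w(-.087,-.118),.045],velocity=.02,until_force=3)
z=robot.read_position()[2]; print("touch",h1,z,robot.read_contact_force(),robot.read_width())
p=robot.camera("wrist");cv2.imwrite("pics/w2.png",p["img"][:,:,::-1])
if h1:
    robot.move_l([*r2w(-.087,-.118),z+.003],velocity=.03)
    h2=robot.move_l([*r2w(-.087,-.0585),z+.003],velocity=.04,until_force=12)
    print("push",h2,w2r(robot.read_position()),robot.read_contact_force())
    p=robot.camera("wrist");P,sz=plate_pose(p);print(sz,w2r(P)*1000,np.degrees(P[2]-RK[2]))
    cv2.imwrite("pics/w3.png",p["img"][:,:,::-1])
print(robot.read_time_s())
E
python3 s6.py
```

```text
touch False 0.0451508850291975 [ 0.001652   -0.26158696 -0.40140685] 0.08545729425305443
9.7
```

```bash
python3 -c "
from h import *
p=robot.camera('side');a=cv2.resize(p['img'][100:260,250:450,::-1],(600,480),interpolation=2);cv2.imwrite('pics/sd.png',np.vstack([a]))"
```

```text
(no output)
```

View pics/sd.png

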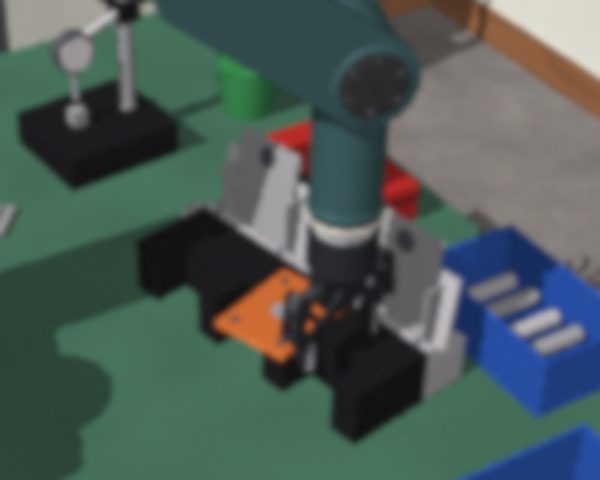

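View pics/w2.png

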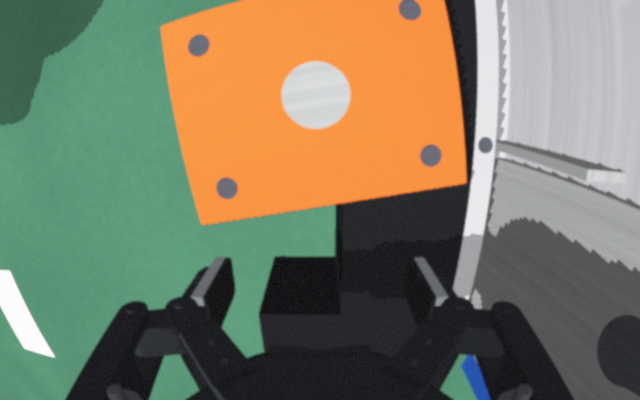

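In the wrist image the open tips at (225,262) and (420,262) work out to 20–30 mm behind the TCP. I'll keep descending gently to find contact.

```bash
cat > s7.py <<'E'
from h import *
h1=robot.move_l([*r2w(-.087,-.118),.024],velocity=.015,until_force=3)
z=robot.read_position()[2]; print("touch",h1,z,robot.read_contact_force(),robot.read_moment())
if h1:
    robot.move_l([*r2w(-.087,-.118),z+.003],velocity=.03)
    h2=robot.move_l([*r2w(-.087,-.0585),z+.003],velocity=.04,until_force=12)
    print("push",h2,w2r(robot.read_position()),robot.read_contact_force())
p=robot.camera("wrist");P,sz=plate_pose(p);print(sz,w2r(P)*1000,np.degrees(P[2]-RK[2]))
cv2.imwrite("pics/w3.png",p["img"][:,:,::-1])
print(robot.read_time_s())
E
python3 s7.py
```

```text
touch True 0.03915694699518989 [-1.34594787 -0.48464449  6.28592442] [ 0.00867961 -0.05828114 -0.0120931 ]
push False [-0.08706055 -0.0584573 ] [ 0.0415197  -0.55749834  0.27370347]
(125.39522552490234, 95.68970489501953) [-79.99713895   0.38671734] 0.13095746770670177
12.3417
```

View pics/w3.png

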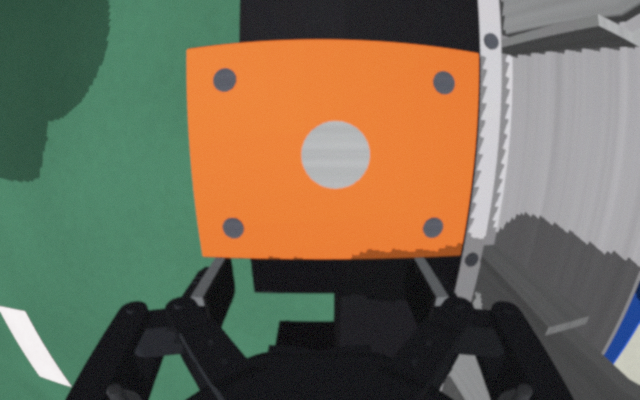

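The plate is now at rack (-80, 0.4) mm with 0.1° yaw. Next I'll push the near edge with both open tips until the far edge meets the rail, then calibrate the closed tip on the table.

```bash
cat > s8.py <<'E'
from h import *
robot.move_l([*r2w(-.087,-.075),.042],velocity=.1)
robot.move_l([*r2w(-.1,-.08),.12],velocity=.2)
o=ori([0,0,-1],[-1,0,0])
robot.reach([*r2w(-.172,0),.1],o)
robot.move_l([*r2w(-.172,0),.042],velocity=.08)
h=robot.move_l([*r2w(-.135,0),.042],velocity=.05,until_force=10)
print(h,robot.read_contact_force())
f0=robot.read_contact_force()
h=robot.move_l([*r2w(-.112,0),.042],velocity=.02,until_force=5)
print("butt",h,w2r(robot.read_position())*1000,robot.read_contact_force())
robot.move_l([*r2w(-.19,0),.06],velocity=.15)
p=robot.camera("wrist");P,sz=plate_pose(p);print(sz,w2r(P)*1000,np.degrees(P[2]-RK[2]))
cv2.imwrite("pics/w4.png",p["img"][:,:,::-1])
robot.close(20)
print("w",robot.read_width())
h=robot.move_l([*r2w(-.19,0),.0],velocity=.03,until_force=3)
print("table",h,robot.read_position()[2],robot.read_contact_force(),robot.read_time_s())
E
python3 s8.py
```

```text
False [-1.12419913  0.53195231  1.6441101 ]
butt True [-1.20784154e+02  7.19254741e-02] [1.55644773 0.58442561 0.61334746]Traceback (most recent call last):
  File "s8.py", line 13, in <module>
    p=robot.camera("wrist");P,sz=plate_pose(p);print(sz,w2r(P)*1000,np.degrees(P[2]-RK[2]))
                                 ~~~~~~~~~~^^^
  File "h.py", line 18, in plate_pose
    c=max(cv2.findContours(m,0,1)[0],key=cv2.contourArea)[:,0].astype(float)
      ~~~^^^^^^^^^^^^^^^^^^^^^^^^^^^^^^^^^^^^^^^^^^^^^^^^
ValueError: max() iterable argument is empty
```

```bash
cat > s9.py <<'E'
from h import *
robot.close(20)
print("w",robot.read_width())
h=robot.move_l([*r2w(-.19,0),.0],velocity=.03,until_force=3)
print("table",h,robot.read_position()[2],robot.read_contact_force(),robot.read_time_s())
p=robot.camera("wrist")
cv2.imwrite("pics/w4.png",p["img"][:,:,::-1])
for n in ("scene","side"):
    p=robot.camera(n);R=np.array(p["R"]);C=-R.T@np.array(p["t"]);f=200/np.tan(np.radians(p["fovy"]/2))
    m=cv2.inRange(cv2.cvtColor(p["img"],cv2.COLOR_RGB2HSV),(8,120,100),(22,255,255))
    m[:120]=0;c=max(cv2.findContours(m,0,1)[0],key=cv2.contourArea)[:,0].astype(float)
    v=np.c_[(c[:,0]-p["cx"])/f,(c[:,1]-p["cy"])/f,np.ones(len(c))]@R; w=(C+v*((.078-C[2])/v[:,2])[:,None])[:,:2]
    w=np.array([w2r(k) for k in w])*1000
    print(n,cv2.contourArea(c.astype(np.float32)),w.min(0),w.max(0),cv2.minAreaRect(w.astype(np.float32)))
E
python3 s9.py
```

```text
w -0.000221021238658863
table False 0.0001352972464519278 [-0.54584526 -0.65712169 -0.10767056] 20.6583
scene 700.0 [-109.8453223   -49.23503069] [-17.32574878  47.75386368] ((-63.726715087890625, -0.7351570129394531), (92.48611450195312, 96.82420349121094), 0.18984924256801605)
side 2474.5 [ 359.58402392 -801.85634053] [585.37523704 157.05119568] ((476.07501220703125, -327.10638427734375), (975.8843994140625, 59.60792922973633), 79.58372497558594)
```

```bash
cat > s10.py <<'E'
from h import *
h=robot.move_l([*r2w(-.19,0),-.026],velocity=.02,until_force=3)
print("table",h,robot.read_position()[2],robot.read_contact_force(),robot.read_time_s())
robot.move_l([*r2w(-.19,0),.05],velocity=.15)
p=robot.camera("side");print(p["t"])
cv2.imwrite("pics/sd2.png",cv2.resize(p['img'][100:260,250:450,::-1],(600,480),interpolation=2))
E
python3 s10.py
```

```text
table True -0.01762411133310504 [-0.41645354  0.09377128  6.14109221] 21.675
[-0.44569718  0.23859596  1.53042314]
```

View pics/sd2.png

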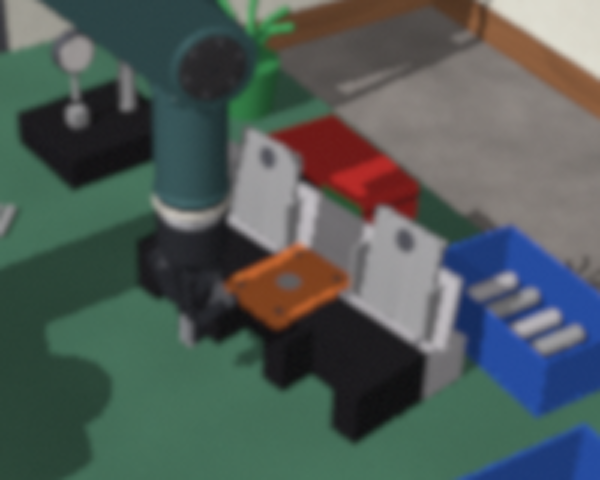

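The side view shows the plate square and butted in the middle bay. The closed tip sits 17.6 mm behind the TCP. I'll plan the tipping path numerically and check IK before moving.

```bash
cat > tip.py <<'E'
from h import *
k8=np.tan(np.radians(8)); t=.008; L=.125; TZ=-.0176; HW=.0145
def plate2d(th):
    s,c=np.sin(th),np.cos(th); S=(.015+(t*c+.012)*k8-t*s)/(c+s*k8); P=np.array([S*c,-S*s])
    if P[1]<-.012: P=np.array([.015-t*s+max(t*c,0)*k8,-.012+max(-t*c,0)])
    return P
def axes(yaw,pd):
    a,p=np.radians(yaw),np.radians(pd)
    za=np.array([np.cos(p)*np.cos(a),np.cos(p)*np.sin(a),-np.sin(p)]); xa=np.array([np.sin(p)*np.cos(a),np.sin(p)*np.sin(a),np.cos(p)])
    return za,xa
def tcp(th,yaw,pd,clear=0,e=.016,y0=.005):
    """TCP (rack x,y; world z) so that the finger's top/tip just touches the underside at tilt th"""
    za,xa=axes(yaw,pd); ya=np.cross(za,xa); P=plate2d(th); u=np.array([-np.cos(th),np.sin(th)]); n=np.array([np.sin(th),np.cos(th)])
    F=np.array([l*HW*ya-b*za-h*xa for l in(-1,1) for b in np.arange(0,.05,.001) for h in(0,.011,.022)])[:,[0,2]]
    c=P+(L-e)*u; d=(F+c-P)@u; h=(F+c-P)@n
    c=c-n*(h[d<L].max()+clear)
    tip=np.array([c[0],y0,c[1]+.07]); g=tip-.011*xa+(-TZ)*za
    return g,ori(za,xa)
def w(g): return [*r2w(*g[:2]),g[2]]
E
cat > s11.py <<'E'
from tip import *
for yaw in (0,5,10,15,20):
  for pd in (15,20,25,30,35):
    r='';qs=[]
    g,o=tcp(0,yaw,pd,.006)
    for q in [g-[.05,0,0],g-[.05,0,-.08]]+[tcp(np.radians(a),yaw,pd)[0] for a in (0,20,40,60,80,97)]+[tcp(np.radians(97),yaw,pd)[0]-[.07,0,0]]:
        s=robot.solve_ik(w(q),o); r+='0' if s is None else '1'; qs.append(s)
    print(yaw,pd,r,np.round(g*1000), *( [np.round(qs[0],2),np.round(qs[-2],2)] if '0' not in r else []))
E
python3 s11.py
```

```text
0 15 000000010 [-77.   5.  45.]
0 20 000000010 [-78.   5.  42.]
0 25 000000110 [-80.   5.  39.]
0 30 000000110 [-81.   5.  37.]
0 35 000001111 [-83.   5.  34.]
5 15 000000110 [-77.   6.  44.]
5 20 000000110 [-78.   6.  41.]
5 25 000000110 [-80.   6.  39.]
5 30 000001111 [-81.   6.  36.]
5 35 000001111 [-83.   6.  33.]
10 15 000000110 [-77.   7.  44.]
10 20 000000110 [-79.   7.  41.]
10 25 000001111 [-80.   7.  38.]
10 30 000001111 [-82.   7.  35.]
10 35 000011111 [-83.   6.  32.]
15 15 000001111 [-78.   9.  43.]
15 20 000001111 [-79.   8.  40.]
15 25 000011111 [-80.   8.  37.]
15 30 000011111 [-82.   8.  34.]
15 35 001111111 [-83.   7.  31.]
20 15 001111111 [-78.  10.  43.]
20 20 001111111 [-79.   9.  40.]
20 25 001111111 [-81.   9.  36.]
20 30 001111111 [-82.   8.  33.]
20 35 001111111 [-84.   8.  29.]
```

```bash
cat > s12.py <<'E'
from tip import *
for yaw in (22,25,28,32):
  for pd in (20,25,30):
    r='';qs=[]
    g,o=tcp(0,yaw,pd,.006)
    for q in [g-[.042,0,-.1],g-[.042,0,0],g]+[tcp(np.radians(a),yaw,pd)[0] for a in (0,20,40,60,80,97)]+[tcp(np.radians(97),yaw,pd)[0]-[.07,0,0]]:
        s=robot.solve_ik(w(q),o); r+='0' if s is None else '1'; qs.append(s)
    print(yaw,pd,r,np.round(g*1000), *( [np.round(qs[i],2).tolist() for i in (0,1,2,5,8,9)] if '0' not in r else []))
E
python3 s12.py
```

```text
22 20 0111111111 [-79.  10.  39.]
22 25 0111111111 [-81.   9.  36.]
22 30 1111111111 [-82.   9.  33.] [-0.81, 0.59, 2.36, 1.65, 1.02, -1.35] [-0.81, 0.91, 2.37, 1.83, 1.08, -1.73] [-0.71, 0.88, 2.3, 1.88, 1.06, -1.61] [-0.67, 0.65, 2.27, 1.77, 0.99, -1.32] [-0.51, 0.57, 2.09, 1.74, 0.89, -1.02] [-0.63, 0.54, 2.22, 1.7, 0.95, -1.14]
25 20 1111111111 [-80.  10.  39.] [-0.9, 0.76, 2.36, 1.61, 1.22, -1.55] [-0.9, 1.06, 2.33, 1.7, 1.24, -1.82] [-0.79, 1.02, 2.26, 1.78, 1.25, -1.72] [-0.75, 0.82, 2.26, 1.74, 1.21, -1.51] [-0.58, 0.71, 2.1, 1.8, 1.12, -1.23] [-0.71, 0.7, 2.23, 1.73, 1.18, -1.35]
25 25 1111111111 [-81.  10.  36.] [-0.86, 0.67, 2.34, 1.6, 1.13, -1.43] [-0.86, 0.97, 2.33, 1.73, 1.15, -1.75] [-0.76, 0.94, 2.27, 1.79, 1.15, -1.64] [-0.72, 0.73, 2.25, 1.72, 1.11, -1.4] [-0.56, 0.64, 2.09, 1.74, 1.02, -1.11] [-0.68, 0.62, 2.21, 1.68, 1.08, -1.23]
25 30 1111111111 [-82.   9.  32.] [-0.82, 0.59, 2.33, 1.56, 1.03, -1.31] [-0.82, 0.89, 2.33, 1.75, 1.06, -1.67] [-0.72, 0.87, 2.26, 1.79, 1.04, -1.56] [-0.69, 0.65, 2.24, 1.68, 1.0, -1.28] [-0.53, 0.58, 2.06, 1.65, 0.92, -0.98] [-0.65, 0.
[... 905 characters left out ...]
 1.53, 1.22, -1.68] [-0.8, 0.99, 2.17, 1.6, 1.22, -1.59] [-0.77, 0.8, 2.17, 1.56, 1.22, -1.39] [-0.61, 0.72, 2.02, 1.62, 1.17, -1.14] [-0.73, 0.7, 2.14, 1.55, 1.21, -1.25]
32 25 1111111111 [-82.  11.  34.] [-0.87, 0.67, 2.25, 1.43, 1.16, -1.33] [-0.87, 0.94, 2.24, 1.55, 1.13, -1.61] [-0.77, 0.92, 2.18, 1.6, 1.13, -1.52] [-0.74, 0.73, 2.16, 1.54, 1.13, -1.3] [-0.59, 0.65, 2.0, 1.56, 1.08, -1.03] [-0.71, 0.63, 2.13, 1.51, 1.12, -1.15]
32 30 1111111111 [-83.  10.  30.] [-0.83, 0.6, 2.24, 1.4, 1.07, -1.22] [-0.83, 0.87, 2.24, 1.55, 1.05, -1.54] [-0.74, 0.85, 2.18, 1.59, 1.04, -1.44] [-0.71, 0.66, 2.15, 1.49, 1.04, -1.19] [-0.56, 0.6, 1.98, 1.48, 1.0, -0.91] [-0.67, 0.57, 2.11, 1.45, 1.04, -1.03]
```

```bash
cat > s13.py <<'E'
from tip import *
g,o=tcp(0,28,25,.006)
robot.move_l([*r2w(-.19,0),.2],velocity=.2)
for hgt in (.2,.15):
    v=w(g-[.045,.03,-hgt])
    if robot.solve_ik(v,o) is not None: robot.reach(v,o);print("via",hgt);break
robot.reach(w(g-[.042,0,-.1]),o)
robot.move_l(w(g-[.042,0,0]),velocity=.1,until_force=8)
h=robot.move_l(w(g),velocity=.04,until_force=5)
print(h,w2r(robot.read_position())*1000,robot.read_position()[2],robot.read_contact_force(),robot.read_time_s())
for i,n in enumerate(("wrist","side")):
    p=robot.camera(n);cv2.imwrite(f"pics/{n}5.png",p["img"][:,:,::-1])
a=cv2.imread("pics/wrist5.png");b=cv2.imread("pics/side5.png")[110:235,265:425]
cv2.imwrite("pics/m5.png",np.vstack([cv2.resize(a,(448,280)),cv2.resize(b,(448,320),interpolation=2)]))
E
python3 s13.py
```

```text
via 0.2
True [-87.73159643  10.91996874] 0.03437500940439112 [-3.44788543 -1.50390079  1.17296965] 26.9083
```

View pics/m5.png

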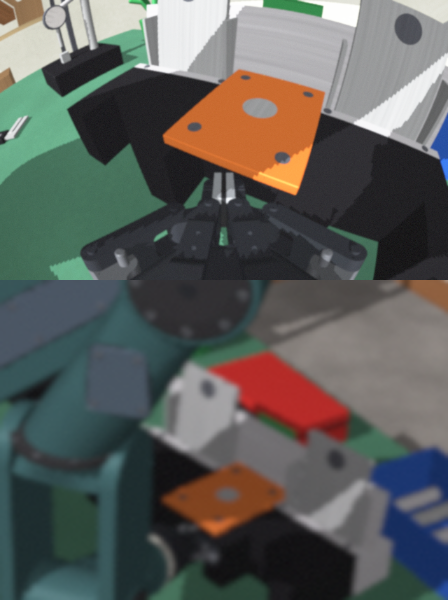

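The wrist image shows the fingers at (223,175) going under the near edge. The right knuckle at (365,240) probably met the base's front face, which stopped the tool at 3.5 N with about 11 mm of overlap. That's enough, so I'll back off 2 mm, centre the contact and lift in small, force-guarded steps.

```bash
cat > s14.py <<'E'
from tip import *
print(robot.read_moment())
K=dict(e=.0075,y0=.012)
g,o=tcp(0,28,25,.006,**K)
robot.move_l(w(g),velocity=.05)
print(w2r(robot.read_position())*1000,robot.read_contact_force())
for a in (0,6,12,18,24,30):
    q,_=tcp(np.radians(a),28,25,0,**K)
    h=robot.move_l(w(q),velocity=.035,until_force=12)
    print(a,h,np.round(robot.read_contact_force(),1),np.round(robot.read_moment(),2),np.round(q*1000),round(robot.read_time_s(),1))
    if h: break
for n in ("wrist","side"):
    p=robot.camera(n);cv2.imwrite(f"pics/{n}6.png",p["img"][:,:,::-1])
a=cv2.imread("pics/wrist6.png");b=cv2.imread("pics/side6.png")[110:235,265:425]
cv2.imwrite("pics/m6.png",np.vstack([cv2.resize(a,(448,280)),cv2.resize(b,(448,320),interpolation=2)]))
E
python3 s14.py
```

```text
[-0.17852904  0.25589189  0.21833447]
[-89.75557322  17.62895613] [-0.55356503 -0.88895232  0.17275698]
0 False [-0.1 -0.2 -0.2] [-0.28  0.33 -0.03] [-90.  17.  45.] 27.7
6 False [ 0.3  0.5 -1.2] [-0.32  0.47  0.04] [-91.  17.  57.] 28.1
12 False [-0.7  0.6 -1. ] [-0.39  0.44  0.04] [-90.  17.  68.] 28.6
18 False [ 0.4 -0.4 -1.3] [-0.35  0.44  0.03] [-89.  17.  80.] 29.1
24 False [-0.7 -0.2 -0.3] [-0.35  0.48  0.04] [-85.  17.  91.] 29.6
30 False [ 1.2 -0.7 -0.2] [-0.45  0.45  0.01] [-81.  17. 101.] 30.1
```

View pics/m6.png

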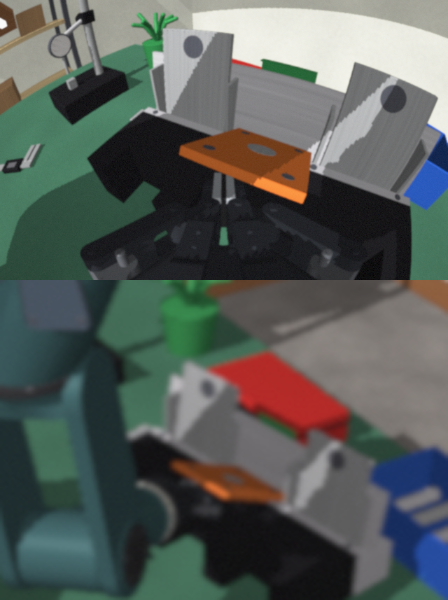

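The plate is tilted about 30° and following the tip: in the wrist image its near edge runs (180,152)–(305,197), with about 1.3 N of load. I'll continue the arc.

```bash
cat > s15.py <<'E'
from tip import *
K=dict(e=.0075,y0=.012)
def corners(n):
    p=robot.camera(n); m=cv2.inRange(cv2.cvtColor(p["img"],cv2.COLOR_RGB2HSV),(6,120,60),(22,255,255)); m[:60]=0
    cv2.imwrite(f"pics/{n}_{p['shot']}.png",p["img"][:,:,::-1])
    c=[k for k in cv2.findContours(m,0,2)[0] if cv2.contourArea(k)>150]
    return [(cv2.contourArea(k),cv2.boundingRect(k)) for k in c]
for a in (37,44,51,58,65,72,79,84,88):
    q,_=tcp(np.radians(a),28,25,0,**K)
    h=robot.move_l(w(q),velocity=.035,until_force=10)
    print(a,h,np.round(robot.read_contact_force(),1),np.round(robot.read_moment(),2),np.round(q*1000),round(robot.read_time_s(),1))
    if h: break
    if a in(58,79,88): print(corners("wrist"),corners("scene"))
E
python3 s15.py
```

```text
37 False [ 0.  -0.2 -0.7] [-0.35  0.47  0.04] [-75.  17. 111.] 30.6
44 False [-0.7  0.2 -0.6] [-0.35  0.47 -0.02] [-67.  17. 121.] 31.1
51 False [-0.8 -0.7 -0.4] [-0.29  0.36  0.04] [-59.  17. 129.] 31.6
58 False [ 0.4  0.  -0.5] [-0.36  0.43  0.05] [-48.  17. 137.] 32.1
[(3727.5, (259, 204, 181, 82)), (1898.0, (264, 89, 223, 88))] [(846.0, (291, 195, 34, 29))]
65 False [-0.   0.1  0.7] [-0.38  0.42 -0.03] [-37.  17. 144.] 32.8
72 False [-1.8 -0.3  0.1] [-0.3   0.39  0.  ] [-25.  17. 150.] 33.3
79 False [-0.4 -0.6 -0.4] [-0.31  0.29 -0.01] [-12.  17. 155.] 33.9
[(6715.0, (262, 202, 177, 101)), (3209.5, (242, 93, 398, 176))] [(538.0, (290, 202, 34, 22))]
84 False [ 0.6  0.6 -0.4] [-0.31  0.34  0.04] [ -2.  17. 157.] 34.4
88 False [ 0.4  0.  -0.7] [-0.23  0.3   0.08] [  6.  17. 158.] 34.8
[(7530.5, (264, 200, 176, 103)), (4324.5, (235, 94, 405, 177))] [(396.5, (289, 208, 35, 16))]
```

```bash
cat > s16.py <<'E'
from tip import *
K=dict(e=.0075,y0=.012)
for a in (90,92,94,96,98):
    q,_=tcp(np.radians(a),28,25,0,**K)
    h=robot.move_l(w(q),velocity=.02,until_force=5)
    print(a,h,np.round(robot.read_contact_force(),1),np.round(q*1000),round(robot.read_time_s(),1))
    if h: break
def proj(p,X):
    X=np.array(X)@np.array(p["R"]).T+p["t"]; f=200/np.tan(np.radians(p["fovy"]/2)); return X[:,:2]/X[:,2:]*f+[p["cx"],p["cy"]]
for n in ("scene","side"):
    p=robot.camera(n)
    m=cv2.inRange(cv2.cvtColor(p["img"],cv2.COLOR_RGB2HSV),(6,120,60),(22,255,255)); m[:60]=0
    cv2.imwrite(f"pics/{n}7.png",p["img"][:,:,::-1])
    print(n,[(cv2.contourArea(k),cv2.boundingRect(k)) for k in cv2.findContours(m,0,2)[0] if cv2.contourArea(k)>60])
    for a in (88,94,98):
        P=plate2d(np.radians(a)); u=np.array([-np.cos(np.radians(a)),np.sin(np.radians(a))]);nn=u[[1,0]]*[1,-1]
        pts=[]
        for d in(.030,.125):
          for tt in(0,.008):
            for y in(-.0475,.0475):
              c=P+d*u+tt*nn; pts.append([*r2w(c[0],y),c[1]+.07])
        print(a,np.round(proj(p,pts)[[4,5,6,7]]).astype(int).tolist())
E
python3 s16.py
```

```text
90 False [-0.5 -0.6  0.3] [ 10.  17. 158.] 35.2
92 False [ 0.2  0.1 -0.2] [ 14.  17. 159.] 35.6
94 False [-0.3 -0.6  0.2] [ 18.  17. 159.] 36.0
96 False [0.4 1.  0.3] [ 23.  17. 159.] 36.3
98 False [-0.1  0.5 -0.8] [ 27.  17. 159.] 36.7
scene [(163.0, (289, 216, 35, 8))]
88 [[289, 209], [324, 211], [289, 211], [323, 213]]
94 [[289, 213], [323, 215], [289, 216], [323, 217]]
98 [[288, 216], [323, 218], [288, 218], [323, 220]]
side [(400.5, (347, 155, 27, 41)), (3137.5, (340, 92, 300, 174))]
88 [[368, 168], [348, 156], [369, 167], [350, 155]]
94 [[370, 167], [351, 155], [372, 166], [352, 154]]
98 [[372, 166], [353, 154], [374, 165], [354, 154]]
```

The scene view matches a 98° lean: the orange top edge starts at row 216, as predicted. I'll retreat and verify.

```bash
cat > s17.py <<'E'
from tip import *
q,o=tcp(np.radians(98),28,25,0,e=.0075,y0=.012)
robot.move_l(w(q-[.02,0,0]),velocity=.04); robot.move_l(w(q-[.075,0,0]),velocity=.1)
robot.dwell(.5)
for n in ("scene","side","wrist"):
    p=robot.camera(n)
    m=cv2.inRange(cv2.cvtColor(p["img"],cv2.COLOR_RGB2HSV),(6,120,60),(22,255,255)); m[:60]=0
    cv2.imwrite(f"pics/{n}8.png",p["img"][:,:,::-1])
    print(n,[(cv2.contourArea(k),cv2.boundingRect(k)) for k in cv2.findContours(m,0,2)[0] if cv2.contourArea(k)>60],[(np.round(d["location"]).tolist(),round(d["p"],2)) for d in robot.find_in(p,"plate")])
    if n=="wrist":
        k=max((k for k in cv2.findContours(m,0,2)[0]),key=cv2.contourArea); print(cv2.approxPolyDP(k,5,True)[:,0].tolist())
        f=200/np.tan(np.radians(p["fovy"]/2)); a=np.radians(98);P=plate2d(a)
        for d,y in((.012,-.0475),(.012,.0475),(.125,.0475),(.125,-.0475)):
            c=P+d*np.array([-np.cos(a),np.sin(a)]); X=np.array(p["R"])@[*r2w(c[0],y),c[1]+.07]+p["t"]
            r=np.hypot(X[0],X[1]);print(np.round(X[:2]/r*np.arctan2(r,X[2])*f+[p["cx"],p["cy"]]))
print(robot.read_contact_force(),robot.read_time_s())
E
python3 s17.py
```

```text
scene [(173.0, (288, 215, 36, 9))] [([346.0, 218.0], 0.7), ([303.0, 218.0], 0.55), ([268.0, 218.0], 0.48)]
side [(61.0, (427, 282, 24, 17)), (587.5, (350, 155, 24, 41)), (3141.5, (340, 92, 300, 174))] [([383.0, 188.0], 0.92), ([338.0, 157.0], 0.86), ([360.0, 172.0], 0.77)]
wrist [(208.0, (622, 242, 18, 24)), (14819.0, (321, 138, 140, 161)), (2155.0, (252, 92, 235, 88))] [([509.0, 261.0], 0.95), ([386.0, 209.0], 0.75), ([264.0, 174.0], 0.67)]
[[332, 139], [321, 246], [332, 246], [347, 261], [350, 276], [413, 298], [460, 176]]
[417. 293.]
[319. 254.]
[330. 140.]
[461. 181.]
[-0.60703429  0.16656642 -0.18875003] 38.9167
```

```bash
python3 -c "
from workcell import robot
print(robot.finish_job())"
```

```text
the job is handed in; nothing more can be done
None
```

The orange plate now stands on edge in the middle bay's groove, leaning on the rail (checked against the camera images), with its neighbours still in place; the job is handed in at about 39 s, with measured forces staying under about 7 N.

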